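# Pry the key cover open and start the dust extractor

## Robot

A 6-joint arm with a two-finger parallel gripper is mounted at the origin on the work surface; the furniture and walls round the work are solid. World frame = base frame: x ahead of the robot, y to its left, z up, the work surface at z = 0. Lengths are in m, angles in rad, forces in N, time in s.
With the tool pointing down it reaches from about 0.35 to 0.975 m from the base axis. Payload 4.9 kg.
Tool frame: the origin (TCP) lies midway between the tips of the shut fingers; the grasp point (between the pads) lies 19 mm behind it; z points along the fingers, y is the line along which they close (so a half turn about z gives the same grasp; the last joint's range is limited). The gripper opens to 85 mm and grips with 20 to 120 N. Pads are 22 mm wide; open, the fingers measure 114 mm over their backs; the gripper's body (76 mm by 85 mm) begins 54 mm behind the grasp point. The pads swing forward as they close: fully open they stand 13 mm farther back than shut.
Start: joints at [1.222, 0.053, 1.613, -0, 1.476, -0.119], TCP at [0.142, 0.609, 0.231] pointing down, gripper open.
Joint ranges: [-3.01, 3.01], [-1.01, 2.22], [0.06, 2.58], [-1.02, 4.17], [0.09, 2.62], [-3.14, 3.14]. Speed limits (rad/s): [2.57, 2.57, 3.14, 3.14, 3.14, 3.14].

## Interface

Orientations are given as a unit quaternion [w, x, y, z].
In Python, from plant import manip gives the robot as it stands.
- The arm moves only by the tool shift_gripper, called after "Request:" in YAML: its name, and indented under it one key for each argument. Schema: {"type":"object","properties":{"ticks":{"type":"array","items":{"type":"array","items":{"type":"number"},"minItems":7,"maxItems":7},"minItems":1,"maxItems":5},"only":{"type":"string"},"quiet":{"type":"boolean"},"lines":{"type":"string"}},"required":["ticks"],"additionalProperties":false}. ticks is a list of rows, 1 to 5 of them, each of 7 numbers: the opening from 0.0 (shut) to 1.0 (fully open), then dx, dy, dz in m, then a rotation vector rx, ry, rz in rad; each row shifts and turns the commanded pose from where the row before left it, along the tool's axes as they then stand; what a row does not reach is not made up. A row lasts 1/8 s, in which the tool goes at most 0.0625 m and 0.188 rad, less where a joint would pass 70% of its speed; a pose out of reach is approached as far as the arm can. The fingers move at their own pace and stop on an object; the grip force is fixed at half the most. Time passes only in rows, so rows that do not move let the fingers close. The tool returns the time, the measured TCP pose, the force, the opening and the grip force at its end. only (a regular expression) keeps the lines of the reply that match it, lines (a string "A,B") keeps lines A to B, and quiet returns only ok. Input that does not fit is refused with a message, and nothing moves.
- manip.state(): the state, without advancing time (a new reading comes with each control period).
- manip.grab_frame(name): name is "scene" or "top"; returns the picture (384x512x3 uint8, red, green, blue); there is no depth.
- manip.camera_params(name): a dict with "intrinsics" (3x3 intrinsics, pixels), "xyz" and "orientation" of the camera in the world. Camera axes: x right, y down, z forward; pixel columns grow to the right and rows downward; lengths in m; the calibration is good to about 2 mm. A picture is of the moment at which its call begins. camera_params takes no time and is no camera call.
- manip.job_done(): hands the job in; it is judged then, once.
The state is a dict: "time": time; "joint_pos": joint angles; "joint_vel": joint speeds; "joint_efforts": joint torques, N m; "tool_pos": TCP position; "tool_rot": TCP orientation; "contact_force": force on the tool from outside, world axes, zero at the start; "ft_torque": the same for the moment, N m; "gripper_width": opening from 0.0 (shut) to 1.0 (fully open); "grasp_force": force on a finger pad.
Only numpy, scipy, OpenCV 4.12 (cv2) and the standard library are available. Lean on these libraries where they do the work, as an engineer would, in place of code of your own. Each camera call takes 0.05 s, during which the arm holds its last target. There are 200 camera calls.

## Task

Start the dust extractor from its control box: with the stripping knife's blade in the notch at the front of the snapped-shut cover, lever the cover up until it springs fully open. Then press the round key, the square key and the triangular key in that order, one at a time, each fully down and let right up before the next; do not press the bar-shaped key. Finish with the cover open and the knife lying flat on the table, off the box, and leave the things standing around where they are.

Things in the scene. Friction and masses are not known exactly. Their poses are not given: they have to be found in the camera images.
- control_box: Grey dust-extractor control box, fixed to the table, 130 mm (its x) by 116 mm (its y) by 45 mm high, black deck on top. Origin: centre of its underside. Its -x side is the front, with the cover's notch; the cover is hinged along the rear (+x) top edge. A cable stub sticks out 27 mm from its +y side.
- notch (a point): Centre of the notch in the shut cover's front wall: 55 mm in front (-x) of the box's centre, 51 mm above the table; fixed to the box, axes as the box's (go in along +x). Notch 60 mm wide (y), 13 mm high: from the deck (45 mm up) to the wall's edge (58 mm up). Wall 4 mm thick; the deck runs on 10 mm before it; behind it 20 mm are free before the keys.
- cover (a joint): Cover angle (rad): 0 snapped shut, 2.4 laid fully back. Grey frame with clear window, 120 mm deep, 104 wide, 23 high, hollow. Hinge along the box's y, 65 mm behind (+x) its centre, 46 mm above the table. Shut it resists with about 2.5 N at the notch edge; this fades and from about 0.55 rad (edge 63 mm higher) it springs open by itself within 3 s and stays.
- cover_lip (a point): Middle of the cover's front wall at the notch's upper edge, 120 mm from the hinge; moves with the cover. Fully open, the cover reaches about 110 mm behind the box's rear edge and 130 mm above the table.
- knife: Painter's stripping knife lying flat on the table, 180 mm long, 110 g: wooden handle 100 mm long, 24 mm wide, 20 mm high (x -50 to +50 mm), then a stiff flat steel blade 36 mm wide and 2.5 mm thick to x = +130 mm, with its mid-plane 10 mm above the handle's underside. Origin: centre of the handle's underside; +x points to the blade, z up. Balances near x = +25 mm; prying wants a firm grip.
- knife_tip (a point): Middle of the blade's front edge, 130 mm ahead (+x) of the knife's origin and 10 mm above its underside; axes as the knife's.
- round_key_top (a point): Centre of the top of the round key: a round disc seen from above, 34 mm across, grey. At rest its top stands 14 mm above the deck (59 mm above the table). The four keys stand in a two by two pattern, 48 mm centre to centre, under the cover; which key is at which place varies.
- round_key (a joint): How far the round key is pressed down (m): 0 up, 0.006 fully down. Spring key: starts to move at 1.5 N, fully down at 5 N, comes up by itself when let go. Counts as pressed from 0.0045 and as up again below 0.0015.
- square_key_top (a point): Centre of the top of the square key: a square seen from above, 30 by 30 mm, grey. At rest its top stands 14 mm above the deck (59 mm above the table). The four keys stand in a two by two pattern, 48 mm centre to centre, under the cover; which key is at which place varies.
- square_key (a joint): How far the square key is pressed down (m): 0 up, 0.006 fully down. Spring key: starts to move at 1.5 N, fully down at 5 N, comes up by itself when let go. Counts as pressed from 0.0045 and as up again below 0.0015.
- triangle_key_top (a point): Centre of the top of the triangle key: an equal-sided triangle seen from above, 38 mm a side, grey. At rest its top stands 14 mm above the deck (59 mm above the table). The four keys stand in a two by two pattern, 48 mm centre to centre, under the cover; which key is at which place varies.
- triangle_key (a joint): How far the triangle key is pressed down (m): 0 up, 0.006 fully down. Spring key: starts to move at 1.5 N, fully down at 5 N, comes up by itself when let go. Counts as pressed from 0.0045 and as up again below 0.0015.
- bar_key_top (a point): Centre of the top of the bar key: a narrow straight bar seen from above, 14 by 38 mm, long side across the box, grey. At rest its top stands 14 mm above the deck (59 mm above the table). The four keys stand in a two by two pattern, 48 mm centre to centre, under the cover; which key is at which place varies.
- bar_key (a joint): How far the bar key is pressed down (m): 0 up, 0.006 fully down. Spring key: starts to move at 1.5 N, fully down at 5 N, comes up by itself when let go. Counts as pressed from 0.0045 and as up again below 0.0015.
- paint_pot: Bystander: round blue colour pot with dark lid, 63 mm across, 52 mm high. Origin: centre of its underside.
- sanding: Bystander: brown cork sanding block, 42 by 77 by 24 mm. Origin: centre of its underside.
- jar: Bystander: clear glass rinse jar, 66 mm across, 88 mm high. Origin: centre of its underside.

How it is judged:
By the outcome, as a careful person would: the job done as asked, in the order asked, and still so for the second after the job is handed in, with the robot touching nothing.
It also fails if it takes over 51 s, if anything falls off the work surface, if the arm or the gripper's body presses on something with over 40 N, if the wrist force passes 120 N, or if a joint passes its speed limit or range.

## Working session

There is one attempt and no reset: what is moved stays moved. The work goes in short steps, Python scripts to look and compute and a tool call to move; the robot and the scene stay as the last step left them, time stands still between calls to the robot, and variables do not carry over. Pictures are saved under pics/ and viewed, at most 10 in all, crops included, and the job is handed in when it is done.

```bash
ls; mkdir -p pics
```

Run:
```python
from plant import manip
import cv2
for n in("scene","top"):
    f=manip.grab_frame(n); cv2.imwrite(f"pics/{n}0.png",f[:,:,::-1])
    print(manip.camera_params(n))
print(manip.state())
```

```text
pics
plant.py
{'intrinsics': array([[414.43101731,   0.        , 257.43596516],
       [  0.        , 414.43101731, 190.81626264],
       [  0.        ,   0.        ,   1.        ]]), 'xyz': array([-0.15295043, -0.91637513,  1.13892834]), 'orientation': array([-0.35193112,  0.88741368, -0.27652087,  0.11035244])}
{'intrinsics': array([[390.77541624,   0.        , 246.81474174],
       [  0.        , 390.77541624, 190.37395557],
       [  0.        ,   0.        ,   1.        ]]), 'xyz': array([ 0.15354592, -0.07334407,  1.33036498]), 'orientation': array([ 0.06966141, -0.68720277,  0.7190139 , -0.07693274])}
{'time': 0.1, 'joint_pos': array([ 1.22201625e+00,  5.32964984e-02,  1.61415907e+00, -3.81950179e-05,
        1.47599623e+00, -1.18955291e-01]), 'joint_vel': array([ 4.18032468e-04, -1.44324102e-03, -2.09920971e-03,  9.66109742e-06,
       -4.40426107e-04, -1.71925534e-03]), 'joint_efforts': array([ 2.95830596e-04, -3.94901276e+01, -3.71363819e+01, -1.40184643e-04,
        3.86589876e-03,  1.30438798e-05]), 'tool_pos': array([0.14216777, 0.608036  , 0.23018103]), 'tool_rot': array([-1.96927903e-04,  1.14657795e-01,  9.93404613e-01, -9.08671727e-04]), 'contact_force': array([0.013912  , 0.8850743 , 0.40385322]), 'ft_torque': array([ 0.01642257, -0.02285874, -0.02722127]), 'grasp_force': 0.0, 'gripper_width': 1.0008581600465698}
```

View pics/scene0.png

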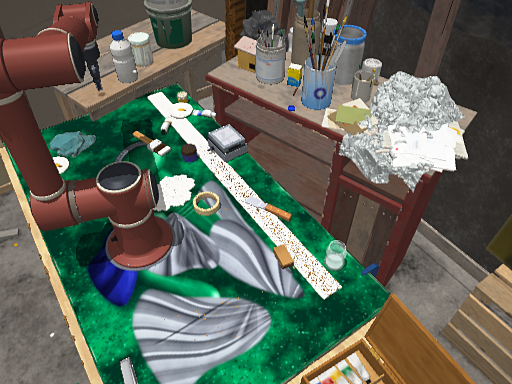

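View pics/top0.png

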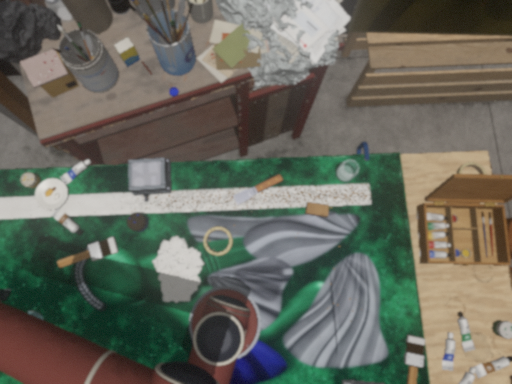

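The box is at top (148,176) and scene (227,140). The knife is at top (260,190), with its handle to the right. I'll enlarge both to get exact pixels.

Create h.py:
```python
import numpy as np, cv2
from plant import manip
from scipy.spatial.transform import Rotation as R
def cam(n):
    p=manip.camera_params(n); q=p["orientation"]
    return p["intrinsics"],np.array(p["xyz"]),R.from_quat(q,scalar_first=True).as_matrix()
def ray(n,u,v,z):
    K,c,M=cam(n); d=M@np.linalg.inv(K)@[u,v,1]; return c+d*(z-c[2])/d[2]
def proj(n,X):
    K,c,M=cam(n); p=(np.atleast_2d(X)-c)@M; p=p@K.T; return p[:,:2]/p[:,2:]
def tri(a,b):
    A=[];y=[]
    for n,(u,v) in(("scene",a),("top",b)):
        K,c,M=cam(n); d=M@np.linalg.inv(K)@[u,v,1]; d/=np.linalg.norm(d); P=np.eye(3)-np.outer(d,d); A.append(P);y.append(P@c)
    return np.linalg.lstsq(np.vstack(A),np.hstack(y),rcond=None)[0]
def crop(n,f,u0,v0,w,h,s):
    return cv2.resize(f[v0:v0+h,u0:u0+w,::-1],None,fx=s,fy=s,interpolation=cv2.INTER_CUBIC)
```

Run:
```python
import cv2,numpy as np
from h import *
a=cv2.imread("pics/top0.png")[:,:,::-1];b=cv2.imread("pics/scene0.png")[:,:,::-1]
A=crop("top",a,120,145,180,66,4.4);B=crop("scene",b,175,110,130,120,4)
C=np.zeros((590,792,3),np.uint8)
C[:A.shape[0],:A.shape[1]]=A[:,:792]
# scene: box and knife crops side by side 
B1=crop("scene",b,200,115,56,50,5.8);B2=crop("scene",b,240,185,80,50,5.8)
C[295:295+B1.shape[0],:B1.shape[1]]=B1; C[295:295+B2.shape[0],326:326+B2.shape[1]]=B2
cv2.imwrite("pics/c1.png",C)
for n,u,v in(("top",148,176),("top",260,190),("top",348,170),("top",318,210),("top",138,221)):print(ray(n,u,v,0.0))
```

```text
[0.50034066 0.24971878 0.        ]
[ 0.43279578 -0.13949767  0.        ]
[ 0.49089072 -0.45310469  0.        ]
[ 0.35351049 -0.33551627  0.        ]
[0.34325702 0.28281939 0.        ]
```

View pics/c1.png

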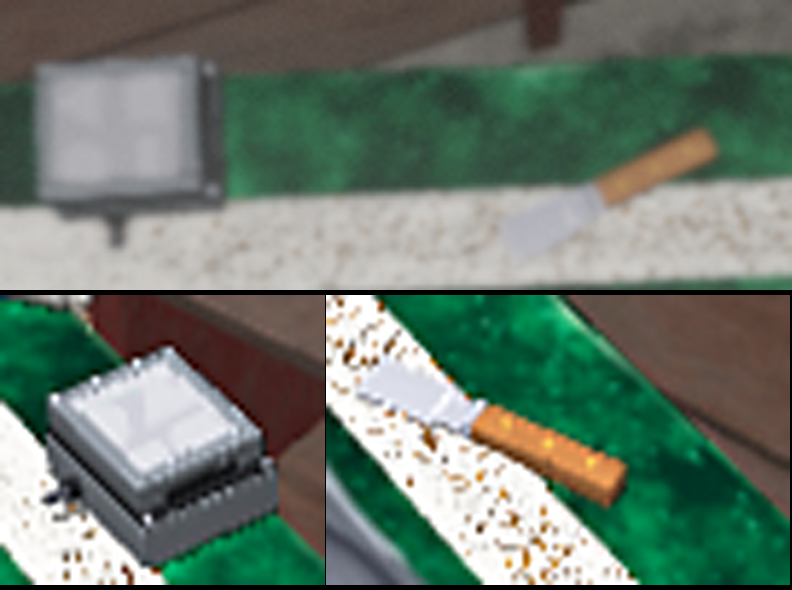

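Run:
```python
from h import *
from scipy.optimize import least_squares as LS
T=lambda p:("top",120+p[0]/4.4,145+p[1]/4.4)
S=lambda p:("scene",200+p[0]/5.8,115+(p[1]-295)/5.8)
Sk=lambda p:("scene",240+(p[0]-326)/5.8,185+(p[1]-295)/5.8)
box=[((.065,.052,.069),T((38,198))),((.065,-.052,.069),T((36,64))),((-.055,-.052,.069),T((196,58))),((-.055,.052,.069),T((202,192))),
((-.065,.058,.045),T((223,203))),((-.065,-.058,.045),T((218,62))),
((.065,-.052,.069),S((168,347))),((.065,.052,.069),S((50,401))),((-.055,-.052,.069),S((262,437))),((-.055,.052,.069),S((146,492))),
((-.065,.058,0),S((152,566))),((-.065,-.058,0),S((276,505))),((-.065,-.058,.045),S((277,462)))]
kn=[((-.05,-.012,.02),T((718,152))),((-.05,.012,.02),T((708,128))) ,((.05,.012,.02),T((596,183))),((.05,-.012,.02),T((608,207))),((.13,.018,.01),T((502,218))),((.13,-.018,.01),T((514,260))),
((-.05,.012,.02),Sk((627,463))),((-.05,-.012,.02),Sk((610,492))),((.05,.012,.02),Sk((487,405))),((.05,-.012,.02),Sk((472,434))),((.13,-.018,.01),Sk((362,388))),((.13,.018,.01),Sk((380,360)))]
def fit(m,x0):
    def f(p):
        P=R.from_euler('z',p[3]).apply([a for a,_ in m])+p[:3]
        return np.ravel([proj(n,X)[0]-(u,v) for X,(_,(n,u,v)) in zip(P,m)])
    r=LS(f,x0,loss='soft_l1'); print(np.round(r.x,4),np.degrees(r.x[3])); print(np.round(f(r.x).reshape(-1,2),1).tolist())
    return r.x
b=fit(box,[.5,.25,0,1.57]); k=fit(kn,[.45,-.2,0,2.7])
print("hinge",R.from_euler('z',b[3]).apply([.065,0,.046])+b[:3],"notch",R.from_euler('z',b[3]).apply([-.055,0,.051])+b[:3])
print("tip",R.from_euler('z',k[3]).apply([.13,0,.01])+k[:3])
# per-point heights (triangulated)
for i,j in((0,7),(2,8),(3,9)): print("box tri",tri(box[j][1][1:],box[i][1][1:]))
for i,j in((0,7),(1,6),(2,8),(3,9),(4,11),(5,10)): print("kn tri",tri(kn[j][1][1:],kn[i][1][1:]))
for n,z,u,v in(("pot",.052,138,221),("sand",.024,318,210),("jar",.088,348,170)):print(n,ray("top",u,v,z))
```

```text
[0.4905 0.2306 0.     1.5928] 91.26042509981205
[[0.6, 0.1], [0.8, 0.3], [0.4, -0.6], [-0.2, -0.9], [-0.5, -0.3], [-0.3, -1.4], [-0.2, -0.1], [-1.2, -0.2], [-0.0, -0.7], [-1.9, -0.2], [-1.8, 1.9], [0.4, 1.2], [0.1, 0.3]]
[ 0.4576 -0.1714 -0.0169  1.9156] 109.75748265122633
[[-2.6, -5.4], [2.4, 6.2], [1.4, 4.3], [-4.0, -7.4], [2.1, 7.1], [-4.5, -11.9], [-2.9, 7.6], [3.7, -1.6], [-2.1, 5.1], [4.3, -4.0], [6.5, -4.6], [-2.3, 6.1]]
hinge [0.48908051 0.29554425 0.04603863] notch [0.49172012 0.17557329 0.05103863]
tip [ 0.41366421 -0.04901244 -0.0069348 ]
box tri [0.44110317 0.29713126 0.06345244]
box tri [0.54415222 0.17883148 0.06329203]
box tri [0.44168041 0.17261325 0.06664333]
kn tri [ 0.46301541 -0.22088976  0.01609578]
kn tri [ 0.48098092 -0.21350133  0.02380817]
kn tri [ 0.44163731 -0.123618    0.01850563]Traceback (most recent call last):
  File "<stdin>", line 23, in <module>
  File "h.py", line 14, in tri
    K,c,M=cam(n); d=M@np.linalg.inv(K)@[u,v,1]; d/=np.linalg.norm(d); P=np.eye(3)-np.outer(d,d); A.append(P);y.append(P@c)
          ~~~^^^
  File "h.py", line 5, in cam
    p=manip.camera_params(n); q=p["orientation"]
ValueError: time passes only in moves, steps and waits
```

Run:
```python
s=open('h.py').read()
s=s.replace("def cam(n):\n","import functools\n@functools.cache\ndef cam(n):\n");open('h.py','w').write(s)
```

Run:
```python
from h import *
from scipy.optimize import least_squares as LS
T=lambda p:("top",120+p[0]/4.4,145+p[1]/4.4)
Sk=lambda p:("scene",240+(p[0]-326)/5.8,185+(p[1]-295)/5.8)
kn=[((-.05,-.012,.02),T((718,152))),((-.05,.012,.02),T((708,128))) ,((.05,.012,.02),T((596,183))),((.05,-.012,.02),T((608,207))),((.13,.018,.01),T((502,218))),((.13,-.018,.01),T((514,260))),
((-.05,.012,.02),Sk((627,463))),((-.05,-.012,.02),Sk((610,492))),((.05,.012,.02),Sk((487,405))),((.05,-.012,.02),Sk((472,434))),((.13,-.018,.01),Sk((362,388))),((.13,.018,.01),Sk((380,360)))]
kn=[((a[0],-a[1],a[2]),p) for a,p in kn]
def fit(m,x0):
    def f(p):
        P=R.from_euler('z',p[3]).apply([a for a,_ in m])+p[:3]
        return np.ravel([proj(n,X)[0]-(u,v) for X,(_,(n,u,v)) in zip(P,m)])
    r=LS(f,x0,loss='soft_l1'); print(np.round(r.x,4),np.degrees(r.x[3])); print(np.round(f(r.x).reshape(-1,2),1).tolist())
    return r.x
k=fit(kn,[.45,-.17,0,1.9])
print("tip",R.from_euler('z',k[3]).apply([.13,0,.01])+k[:3])
for i,j in((0,7),(1,6),(2,8),(3,9),(4,11),(5,10)): print("kn tri",tri(kn[j][1][1:],kn[i][1][1:]))
for n,z,u,v in(("pot",.052,138,221),("sand",.024,318,210),("jar",.088,348,170)):print(n,ray("top",u,v,z))
```

```text
[ 0.4528 -0.1725 -0.0026  1.9778] 113.3205352920329
[[0.7, 0.2], [-0.1, -0.4], [-0.6, -0.6], [-0.2, 0.1], [-0.8, 0.4], [1.0, 0.1], [0.4, 0.9], [0.0, 0.4], [0.2, -0.4], [-0.6, -1.1], [-1.2, 0.9], [1.0, -0.4]]
tip [ 0.40137591 -0.05310943  0.00735949]
kn tri [ 0.46301541 -0.22088976  0.01609578]
kn tri [ 0.48098092 -0.21350133  0.02380817]
kn tri [ 0.44163731 -0.123618    0.01850563]
kn tri [ 0.42384179 -0.13241543  0.01093995]
kn tri [ 0.41591811 -0.047831    0.00911133]
kn tri [ 0.38828115 -0.05806539  0.00678789]
pot [0.33584177 0.26889802 0.052     ]
sand [ 0.34990309 -0.33078664  0.024     ]
jar [ 0.46857628 -0.42798456  0.088     ]
```

Create to.py:
```python
# usage: to.py x y z yawdeg(knife/tool-x heading) [pitch-up deg] : remaining shift in tool axes
import sys; from h import *
x,y,z,yaw=map(float,sys.argv[1:5]); pit=float(sys.argv[5]) if len(sys.argv)>5 else 0
s=manip.state(); M=R.from_quat(s["tool_rot"],scalar_first=True)
G=R.from_euler('z',yaw-90,degrees=True)*R.from_matrix(np.array([[0,1,0],[1,0,0],[0,0,-1.]]))*R.from_euler('y',pit,degrees=True)
print("t",s["time"],"pos",np.round(s["tool_pos"],4),"F",np.round(s["contact_force"],1),"w",round(s["gripper_width"],3),"g",round(s["grasp_force"],1))
print("d tool",np.round(M.inv().apply(np.array([x,y,z])-s["tool_pos"]),4),"rot",np.round((M.inv()*G).as_rotvec(),4), "d in goal axes",np.round(G.inv().apply(np.array([x,y,z])-s["tool_pos"]),4))
```

```text
(no output)
```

Request:
shift_gripper:
  ticks:
    - [1, 0, 0, 0, 0, 0, 0.187]
    - [1, 0, 0, 0, 0, 0, 0.187]
    - [1, 0, 0, 0, 0, 0, 0.187]
    - [1, 0, 0, 0, 0, 0, 0.187]
    - [1, 0, 0, 0, 0, 0, 0.187]

```text
time: 0.72
tool_pos: [0.1422, 0.6082, 0.2306]
tool_rot: [0.0, 0.553, 0.833, -0.001]
contact_force: [-0.4, -0.2, -0.5]
gripper_width: 1.002
grasp_force: 0.0
```

```bash
python3 to.py 0.44 0.35 0.2 113.3; python3 to.py 0.437 -0.135 0.06 113.3
```

```text
t 0.725 pos [0.1422 0.6082 0.2306] F [-0.4 -0.2 -0.5] w 1.002 g 0.0
d tool [-0.3537  0.1738  0.0307] rot [-0.0009  0.0009 -0.0068] d in goal axes [-0.3549  0.1714  0.0306]
t 0.725 pos [0.1422 0.6082 0.2306] F [-0.4 -0.2 -0.5] w 1.002 g 0.0
d tool [-0.7992 -0.0176  0.1713] rot [-0.0009  0.0009 -0.0068] d in goal axes [-0.7992 -0.0232  0.1706]
```

Request:
shift_gripper:
  ticks:
    - [1, -0.05, 0.025, 0, 0, 0, 0]
    - [1, -0.05, 0.025, 0, 0, 0, 0]
    - [1, -0.05, 0.025, 0, 0, 0, 0]
    - [1, -0.05, 0.025, 0, 0, 0, 0]
    - [1, -0.05, 0.025, 0, 0, 0, 0]
  quiet: true

```text
ok
```

Request:
shift_gripper:
  ticks:
    - [1, -0.05, 0.025, 0, 0, 0, 0]
    - [1, -0.05, 0.02, 0, 0, 0, 0]
    - [1, -0.05, -0.02, 0, 0, 0, 0]
    - [1, -0.05, -0.02, 0, 0, 0, 0]
    - [1, -0.05, -0.02, 0, 0, 0, 0]
  quiet: true

```text
ok
```

Request:
shift_gripper:
  ticks:
    - [1, -0.05, -0.02, 0.02, 0, 0, 0]
    - [1, -0.05, -0.02, 0.02, 0, 0, 0]
    - [1, -0.05, -0.02, 0.02, 0, 0, 0]
    - [1, -0.05, -0.02, 0.02, 0, 0, 0]
    - [1, -0.05, -0.02, 0.02, 0, 0, 0]

```text
time: 2.6
tool_pos: [0.4473, -0.0782, 0.1305]
tool_rot: [0.0, 0.55, 0.835, 0.0]
contact_force: [1.0, -0.6, -0.4]
gripper_width: 0.997
grasp_force: 0.0
```

```bash
python3 to.py 0.437 -0.135 0.06 113.3
```

```text
t 2.6 pos [ 0.4473 -0.0782  0.1305] F [ 1.  -0.6 -0.4] w 0.997 g 0.0
d tool [-0.0481 -0.0319  0.0705] rot [ 0.0003  0.0001 -0.0007] d in goal axes [-0.0481 -0.0319  0.0705]
```

Request:
shift_gripper:
  ticks:
    - [1, -0.027, -0.016, 0.03, 0, 0, 0]
    - [1, -0.026, -0.016, 0.03, 0, 0, 0]
    - [1, 0, 0, 0.02, 0, 0, 0]
    - [1, 0, 0, 0.02, 0, 0, 0]
    - [1, 0, 0, 0.02, 0, 0, 0]

```text
time: 3.22
tool_pos: [0.4388, -0.1378, 0.0103]
tool_rot: [-0.0, 0.55, 0.835, -0.0]
contact_force: [0.4, -0.8, 0.1]
gripper_width: 1.003
grasp_force: 0.0
```

```bash
python3 to.py 0.4385 -0.1395 0.004 113.3
```

Run:
```python
from h import *
a=manip.grab_frame("top"); b=manip.grab_frame("scene")
cv2.imwrite("pics/g.png",np.hstack([crop("",a,215,160,80,60,5),crop("",b,235,180,80,60,5)]))
```

```text
t 3.225 pos [ 0.4388 -0.1378  0.0103] F [ 0.4 -0.8  0.1] w 1.003 g 0.0
d tool [-0.0014 -0.0009  0.0063] rot [-0.0005 -0.0006 -0.0011] d in goal axes [-0.0014 -0.0009  0.0063]
```

View pics/g.png

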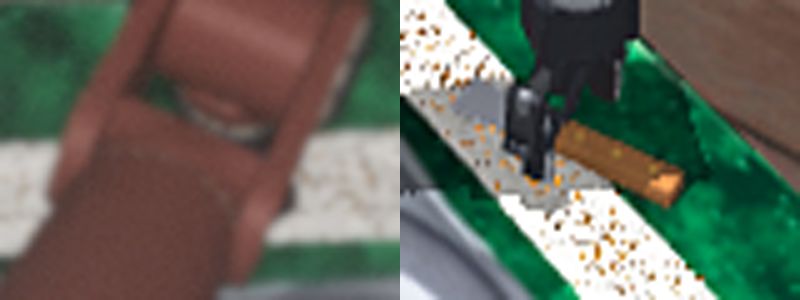

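The fingers straddle the front of the handle, scene crop (530,130). I'll go down, close and lift.

Request:
shift_gripper:
  ticks:
    - [1, -0.005, -0.001, 0.006, 0, 0, 0]
    - [0.1, 0, 0, 0, 0, 0, 0]
    - [0, 0, 0, 0, 0, 0, 0]
    - [0, 0, 0, 0, 0, 0, 0]
    - [0, 0, 0, 0, 0, 0, 0]

```text
time: 3.95
tool_pos: [0.4411, -0.1431, 0.0062]
tool_rot: [0.001, 0.55, 0.835, 0.0]
contact_force: [0.4, -0.2, -1.0]
gripper_width: 0.265
grasp_force: 58.3
```

Request:
shift_gripper:
  ticks:
    - [0, 0, 0, 0, 0, 0, 0]
    - [0, 0, 0, 0, 0, 0, 0]

```text
time: 4.2
tool_pos: [0.441, -0.1431, 0.0061]
tool_rot: [0.001, 0.55, 0.835, 0.0]
contact_force: [0.1, 0.2, 5.2]
gripper_width: 0.266
grasp_force: 59.1
```

Request:
shift_gripper:
  ticks:
    - [0, 0, 0, -0.02, 0, 0, 0]
    - [0, 0, 0, -0.04, 0, 0, 0]
    - [0, 0, 0, -0.03, 0, 0, 0]
    - [0, 0, 0, 0, 0, 0, 0]

```text
time: 4.7
tool_pos: [0.4417, -0.1435, 0.0973]
tool_rot: [0.002, 0.55, 0.835, 0.0]
contact_force: [0.5, -0.3, -1.3]
gripper_width: 0.26
grasp_force: 58.5
```

Request:
shift_gripper:
  ticks:
    - [0, 0, 0, 0, 0, 0, 0.13]
    - [0, 0, 0, 0, 0, 0, 0.13]
    - [0, 0, 0, 0, 0, 0, 0.125]

```text
time: 5.08
tool_pos: [0.4388, -0.1421, 0.0926]
tool_rot: [-0.002, 0.701, 0.713, -0.001]
contact_force: [-0.1, -0.1, -1.0]
gripper_width: 0.259
grasp_force: 58.5
```

```bash
python3 to.py 0.4945 0.0476 0.0475 91.26
```

```text
t 5.075 pos [ 0.4388 -0.1421  0.0926] F [-0.1 -0.1 -1. ] w 0.259 g 58.5
d tool [0.1886 0.0591 0.0452] rot [-0.0038 -0.002  -0.0052] d in goal axes [0.1884 0.0599 0.0451]
```

Request:
shift_gripper:
  ticks:
    - [0, 0.04, 0.015, 0.005, 0, 0, -0.005]
    - [0, 0.05, 0.015, 0.01, 0, 0, 0]
    - [0, 0.05, 0.015, 0.015, 0, 0, 0]
    - [0, 0.04, 0.014, 0.01, 0, 0, 0]
    - [0, 0, 0, 0, 0, 0, 0]

```text
time: 5.7
tool_pos: [0.4926, 0.0409, 0.0518]
tool_rot: [-0.002, 0.696, 0.718, -0.002]
contact_force: [0.2, 0.5, -0.8]
gripper_width: 0.265
grasp_force: 58.6
```

```bash
python3 to.py 0.4945 0.0476 0.0475 91.26
```

Run:
```python
from h import *
a=manip.grab_frame("top"); b=manip.grab_frame("scene")
cv2.imwrite("pics/k.png",np.hstack([crop("",a,125,150,80,90,4.9),crop("",b,205,115,80,90,4.9)]))
```

```text
t 5.7 pos [0.4926 0.0409 0.0518] F [ 0.2  0.5 -0.8] w 0.265 g 58.6
d tool [0.0066 0.0021 0.0043] rot [-0.006  -0.0008  0.0081] d in goal axes [0.0067 0.0021 0.0043]
```

View pics/k.png

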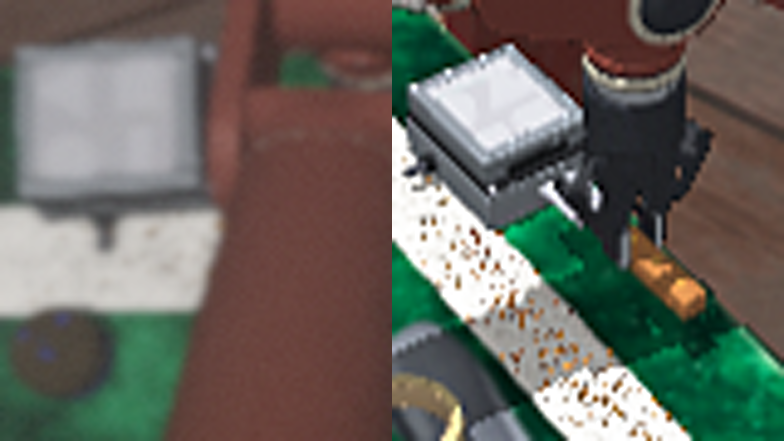

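Run:
```python
from h import *
s=manip.state(); M=R.from_quat(s["tool_rot"],scalar_first=True)
def w(kx,ky,kz): return s["tool_pos"]+M.apply([kx-.0318,-ky,.006-kz])
for nm,k in dict(tipL=(.13,.018,.01),tipR=(.13,-.018,.01),endLtop=(-.05,.012,.02),endRtop=(-.05,-.012,.02),endLbot=(-.05,.012,0)).items():
    p=proj("scene",w(*k))[0]; print(nm,np.round(w(*k),4),np.round((p-[205,115])*4.9+[392,0]))
```

```text
tipL [0.4727 0.1364 0.0573] [543. 187.]
tipR [0.5087 0.1374 0.0572] [580. 169.]
endLtop [ 0.4836 -0.0434  0.0673] [684. 303.]
endRtop [ 0.5076 -0.0427  0.0672] [709. 290.]
endLbot [ 0.4835 -0.0434  0.0473] [683. 322.]
```

```bash
python3 to.py 0.4945 0.0476 0.0475 91.26
```

```text
t 5.8 pos [0.4933 0.0387 0.0533] F [-0.  -0.3 -0. ] w 0.264 g 58.6
d tool [0.0088 0.0015 0.0058] rot [-0.0037  0.0001  0.0051] d in goal axes [0.0089 0.0014 0.0058]
```

Request:
shift_gripper:
  ticks:
    - [0, 0, 0.002, 0.005, 0, 0, 0.008]
    - [0, 0, 0, 0, 0, 0, 0]

```text
time: 6.05
tool_pos: [0.4964, 0.0377, 0.0498]
tool_rot: [-0.0, 0.701, 0.713, -0.0]
contact_force: [-0.7, -0.2, -0.5]
gripper_width: 0.261
grasp_force: 58.6
```

```bash
python3 to.py 0.4925 0.0926 0.0475 91.26
```

```text
t 6.05 pos [0.4964 0.0377 0.0498] F [-0.7 -0.2 -0.5] w 0.261 g 58.6
d tool [ 0.055  -0.0031  0.0023] rot [-0.0009  0.     -0.0058] d in goal axes [ 0.055  -0.0027  0.0023]
```

Request:
shift_gripper:
  ticks:
    - [0, 0.01, -0.001, 0.003, 0, 0, -0.005]
    - [0, 0.015, -0.001, 0, 0, 0, 0]
    - [0, 0.015, 0, 0, 0, 0, 0]
    - [0, 0.01, 0, 0, 0, 0, 0]
    - [0, 0.005, 0, 0, 0, 0, 0]

```text
time: 6.68
tool_pos: [0.4936, 0.0945, 0.0474]
tool_rot: [0.0, 0.698, 0.716, 0.0]
contact_force: [-0.1, 0.3, -0.7]
gripper_width: 0.265
grasp_force: 58.6
```

Request:
shift_gripper:
  ticks:
    - [0, 0, 0, 0, 0, 0, 0]

```text
time: 6.8
tool_pos: [0.4936, 0.0939, 0.0473]
tool_rot: [0.0, 0.699, 0.715, -0.0]
contact_force: [-0.6, 0.1, -0.2]
gripper_width: 0.259
grasp_force: 58.6
```

```bash
python3 to.py 0.4935 0.0926 0.0475 91.26
```

Run:
```python
from h import *
b=manip.grab_frame("scene")
cv2.imwrite("pics/i.png",crop("",b,205,115,80,60,8))
```

```text
t 6.8 pos [0.4936 0.0939 0.0473] F [-0.6  0.1 -0.2] w 0.259 g 58.6
d tool [-0.0013 -0.0002 -0.0002] rot [0.0001 0.0002 0.0019] d in goal axes [-0.0013 -0.0002 -0.0002]
```

View pics/i.png

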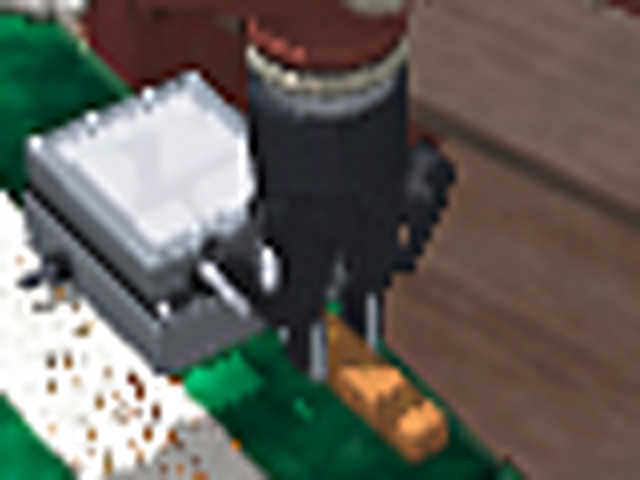

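The blade is in the notch, image (205,268), with no contact force. I'll lift along the lip's arc.

Request:
shift_gripper:
  ticks:
    - [0, 0.002, 0, -0.005, 0, 0, 0]
    - [0, 0, 0, -0.01, 0, 0, 0]
    - [0, 0.001, 0, -0.01, 0, 0, 0]
    - [0, 0.003, 0, -0.01, 0, 0, 0]
    - [0, 0.003, 0, -0.01, 0, 0, 0]

```text
time: 7.48
tool_pos: [0.4935, 0.1028, 0.0932]
tool_rot: [0.0, 0.699, 0.715, 0.0]
contact_force: [-0.4, 0.7, -3.8]
gripper_width: 0.266
grasp_force: 58.8
```

Request:
shift_gripper:
  ticks:
    - [0, 0.004, 0, -0.01, 0, 0, 0]
    - [0, 0.004, 0, -0.01, 0, 0, 0]
    - [0, 0, 0, 0, 0, 0, 0]

```text
time: 7.85
tool_pos: [0.4945, 0.1109, 0.1142]
tool_rot: [0.001, 0.699, 0.715, 0.001]
contact_force: [0.1, 0.6, -1.2]
gripper_width: 0.259
grasp_force: 59.1
```

```bash
python3 to.py 0.4935 0.0926 0.0475 91.26
```

Run:
```python
from h import *
b=manip.grab_frame("scene")
cv2.imwrite("pics/l.png",crop("",b,185,95,100,75,6))
```

```text
t 7.85 pos [0.4945 0.1109 0.1142] F [ 0.1  0.6 -1.2] w 0.259 g 59.1
d tool [-0.0182 -0.0017  0.0667] rot [0.0035 0.     0.0014] d in goal axes [-0.0182 -0.0014  0.0667]
```

View pics/l.png

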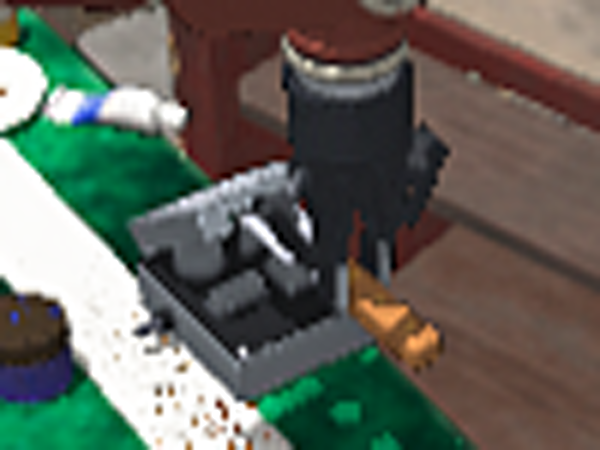

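The cover is about 0.5 rad up on the blade and the keys are showing. A bit more lift.

Request:
shift_gripper:
  ticks:
    - [0, 0.004, 0, -0.01, 0, 0, 0]
    - [0, 0.004, 0, -0.01, 0, 0, 0]
    - [0, 0.003, 0, -0.008, 0, 0, 0]
    - [0, 0, 0, 0, 0, 0, 0]
    - [0, 0, 0, 0, 0, 0, 0]

```text
time: 8.52
tool_pos: [0.4929, 0.1215, 0.1402]
tool_rot: [-0.0, 0.699, 0.715, -0.0]
contact_force: [0.4, -0.6, -1.7]
gripper_width: 0.265
grasp_force: 59.1
```

Request:
shift_gripper:
  ticks:
    - [0, 0, 0, 0, 0, 0, 0]
    - [0, 0, 0, 0, 0, 0, 0]
    - [0, 0, 0, 0, 0, 0, 0]
    - [0, 0, 0, 0, 0, 0, 0]
    - [0, 0, 0, 0, 0, 0, 0]

```text
time: 9.15
tool_pos: [0.493, 0.1215, 0.1403]
tool_rot: [0.0, 0.699, 0.715, 0.0]
contact_force: [0.4, -0.4, -0.4]
gripper_width: 0.264
grasp_force: 59.1
```

Request:
shift_gripper:
  ticks:
    - [0, -0.06, 0, 0, 0, 0, 0]
    - [0, -0.06, 0, 0, 0, 0, 0]
    - [0, -0.06, 0, 0, 0, 0, 0]
    - [0, -0.06, 0, 0, 0, 0, 0]

```text
time: 9.65
tool_pos: [0.4984, -0.1203, 0.1406]
tool_rot: [0.0, 0.699, 0.715, 0.0]
contact_force: [1.9, -0.3, -0.3]
gripper_width: 0.264
grasp_force: 59.2
```

Run:
```python
from h import *
a=manip.grab_frame("top");b=manip.grab_frame("scene")
cv2.imwrite("pics/o.png",np.hstack([crop("",a,100,140,100,112,4),crop("",b,175,80,100,112,4)]))
```

```text
(no output)
```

View pics/o.png

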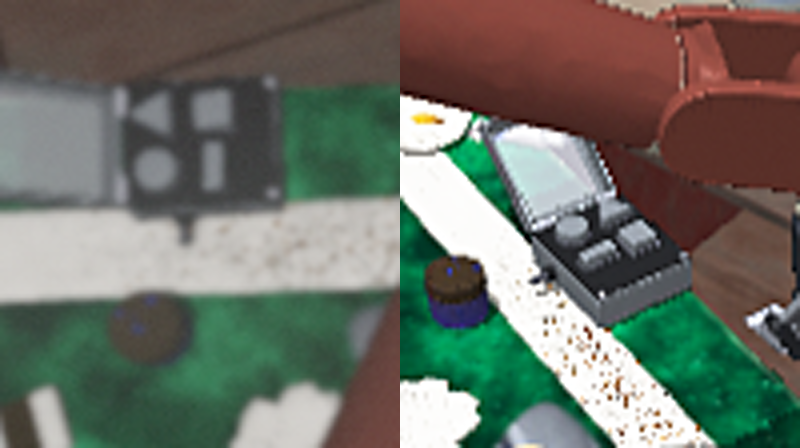

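The cover is fully open. Keys in the top crop: triangle (155,112), square (211,110), round (155,169), bar (213,166). I'll locate the keys and lay the knife down.

Run:
```python
from h import *
T=dict(tri=(155,114),sq=(211,110),rnd=(155,169),bar=(213,166));S=dict(tri=(615,210),sq=(641,240),rnd=(571,230),bar=(598,250))
c=R.from_euler('z',91.26,degrees=True)
for k in T:
    t=(99.6+T[k][0]/4,139.6+T[k][1]/4); s=(174.6+(S[k][0]-400)/4,79.6+S[k][1]/4)
    P=ray("top",*t,.059); print(k,np.round(P,4),"box",np.round(c.inv().apply(P-[.4905,.2306,0]),4),"tri",np.round(tri(s,t),4))
```

```text
tri [0.5138 0.2679 0.059 ] box [ 0.0368 -0.0241  0.059 ] tri [0.5177 0.2686 0.0535]
sq [0.5152 0.221  0.059 ] box [-0.0101 -0.0245  0.059 ] tri [0.5218 0.2244 0.0418]
rnd [0.4663 0.2674 0.059 ] box [0.0373 0.0234 0.059 ] tri [0.4683 0.2699 0.0498]
bar [0.4667 0.2191 0.059 ] box [-0.0109  0.0241  0.059 ] tri [0.4683 0.2189 0.0579]
```

Request:
shift_gripper:
  ticks:
    - [0, -0.005, -0.015, 0.03, 0, 0, 0]
    - [0, -0.005, -0.015, 0.03, 0, 0, 0]
    - [0, -0.005, -0.015, 0.03, 0, 0, 0]
    - [0, 0, 0, 0.02, 0, 0, 0]
    - [0, 0, 0, 0, 0, 0, 0]

```text
time: 10.38
tool_pos: [0.4522, -0.1331, 0.0285]
tool_rot: [-0.002, 0.699, 0.715, -0.001]
contact_force: [-0.2, -0.8, -1.5]
gripper_width: 0.262
grasp_force: 59.1
```

```bash
python3 to.py 0.45 -0.14 0.0065 91.26
```

```text
t 10.375 pos [ 0.4522 -0.1331  0.0285] F [-0.2 -0.8 -1.5] w 0.262 g 59.1
d tool [-0.0069 -0.0023  0.022 ] rot [-0.0038 -0.0021  0.0013] d in goal axes [-0.0068 -0.0024  0.022 ]
```

Request:
shift_gripper:
  ticks:
    - [0, 0, 0, 0.01, 0, 0, 0]
    - [0, 0, 0, 0.006, 0, 0, 0]
    - [0, 0, 0, 0.004, 0, 0, 0]
    - [0, 0, 0, 0, 0, 0, 0]

```text
time: 10.88
tool_pos: [0.4538, -0.1343, 0.0101]
tool_rot: [-0.0, 0.699, 0.715, -0.0]
contact_force: [1.1, -0.5, -1.5]
gripper_width: 0.265
grasp_force: 59.1
```

```bash
python3 to.py 0.45 -0.14 0.0065 91.26
```

```text
t 10.875 pos [ 0.4538 -0.1343  0.0101] F [ 1.1 -0.5 -1.5] w 0.265 g 59.1
d tool [-0.0056 -0.0039  0.0036] rot [-0.0004 -0.0002  0.0011] d in goal axes [-0.0056 -0.0039  0.0036]
```

Request:
shift_gripper:
  ticks:
    - [0, 0, 0, 0.003, 0, 0, 0]
    - [0, 0, 0, 0.001, 0, 0, 0]
    - [0, 0, 0, 0, 0, 0, 0]

```text
time: 11.25
tool_pos: [0.4539, -0.1345, 0.0063]
tool_rot: [0.0, 0.699, 0.715, -0.0]
contact_force: [-0.5, -0.1, -0.3]
gripper_width: 0.262
grasp_force: 59.1
```

Request:
shift_gripper:
  ticks:
    - [0.4, 0, 0, 0, 0, 0, 0]
    - [1, 0, 0, 0, 0, 0, 0]
    - [1, 0, 0, 0, 0, 0, 0]
    - [1, 0, 0, 0, 0, 0, 0]

```text
time: 11.75
tool_pos: [0.4539, -0.1345, 0.0064]
tool_rot: [0.0, 0.699, 0.715, 0.0]
contact_force: [-0.1, 0.2, -0.2]
gripper_width: 0.995
grasp_force: 0.0
```

Request:
shift_gripper:
  ticks:
    - [1, 0, 0, -0.03, 0, 0, 0]
    - [1, 0, 0, -0.05, 0, 0, 0]
    - [0.3, 0, 0, -0.05, 0, 0, 0]
    - [0, 0, 0, 0, 0, 0, 0]

```text
time: 12.25
tool_pos: [0.457, -0.1359, 0.1418]
tool_rot: [0.005, 0.699, 0.715, 0.002]
contact_force: [0.5, -0.6, 0.4]
gripper_width: 0.608
grasp_force: 0.0
```

```bash
python3 to.py 0.4663 0.2674 0.12 91.26
```

```text
t 12.25 pos [ 0.457  -0.1359  0.1418] F [ 0.5 -0.6  0.4] w 0.608 g 0.0
d tool [0.4031 0.0184 0.0201] rot [0.0093 0.0047 0.0011] d in goal axes [0.403  0.0182 0.0218]
```

Request:
shift_gripper:
  ticks:
    - [0, 0.05, 0.003, 0, 0, 0, 0]
    - [0, 0.05, 0.003, 0, 0, 0, 0]
    - [0, 0.05, 0.003, 0, 0, 0, 0]
    - [0, 0.05, 0.003, 0, 0, 0, 0]
    - [0, 0.05, 0.003, 0, 0, 0, 0]
  quiet: true

```text
ok
```

Request:
shift_gripper:
  ticks:
    - [0, 0.05, 0.003, 0, 0, 0, 0]
    - [0, 0.05, 0, 0.005, 0, 0, 0]
    - [0, 0.045, 0, 0.01, 0, 0, 0]
    - [0, 0, 0, 0, 0, 0, 0]
    - [0, 0, 0, 0, 0, 0, 0]

```text
time: 13.5
tool_pos: [0.4622, 0.2604, 0.1203]
tool_rot: [-0.0, 0.699, 0.715, -0.001]
contact_force: [0.1, -0.4, 0.8]
gripper_width: 0.003
grasp_force: 0.0
```

```bash
python3 to.py 0.4663 0.2674 0.07 91.26
```

Run:
```python
from h import *
b=manip.grab_frame("scene");a=manip.grab_frame("top")
cv2.imwrite("pics/p.png",np.hstack([crop("",a,205,150,100,112,4),crop("",b,185,80,100,112,4)]))
```

```text
t 13.5 pos [0.4622 0.2604 0.1203] F [ 0.1 -0.4  0.8] w 0.003 g 0.0
d tool [0.007  0.0044 0.0503] rot [-0.0016  0.0011  0.0014] d in goal axes [0.0069 0.0043 0.0503]
```

View pics/p.png

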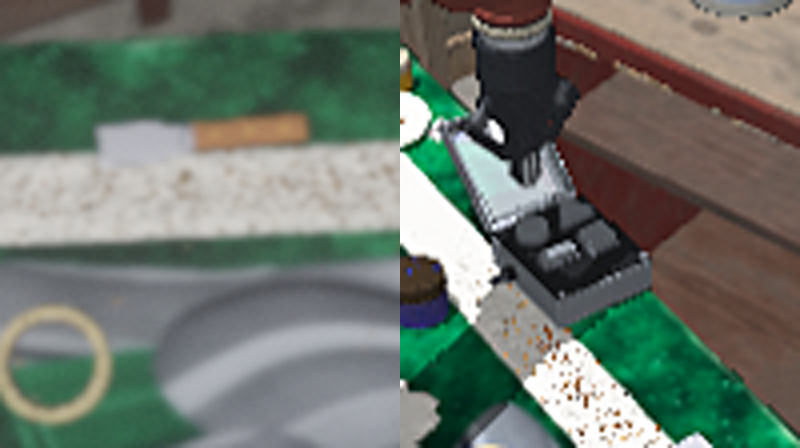

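The knife lies flat, top crop (200,135), and the shut fingers are above the round key. Lowering.

Request:
shift_gripper:
  ticks:
    - [0, 0.006, 0.004, 0.01, 0, 0, 0]
    - [0, 0, 0, 0.02, 0, 0, 0]
    - [0, 0, 0, 0.015, 0, 0, 0]
    - [0, 0, 0, 0.005, 0, 0, 0]
    - [0, 0, 0, 0, 0, 0, 0]

```text
time: 14.22
tool_pos: [0.4662, 0.2668, 0.0705]
tool_rot: [-0.0, 0.699, 0.715, -0.001]
contact_force: [-0.3, -0.5, 0.1]
gripper_width: -0.0
grasp_force: 0.0
```

```bash
python3 to.py 0.4663 0.2674 0.0527 91.26
```

```text
t 14.225 pos [0.4662 0.2668 0.0705] F [-0.3 -0.5  0.1] w -0.0 g 0.0
d tool [0.0006 0.0001 0.0178] rot [-0.0013  0.0005  0.001 ] d in goal axes [0.0006 0.0001 0.0178]
```

Request:
shift_gripper:
  ticks:
    - [0, 0, 0, 0.008, 0, 0, 0]
    - [0, 0, 0, 0.006, 0, 0, 0]
    - [0, 0, 0, 0, 0, 0, 0]

```text
time: 14.6
tool_pos: [0.4668, 0.267, 0.0574]
tool_rot: [0.0, 0.699, 0.715, 0.0]
contact_force: [-0.5, -0.3, 2.7]
gripper_width: 0.0
grasp_force: 1.1
```

Request:
shift_gripper:
  ticks:
    - [0, 0, 0, 0.003, 0, 0, 0]
    - [0, 0, 0, 0.0015, 0, 0, 0]
    - [0, 0, 0, 0, 0, 0, 0]

```text
time: 14.98
tool_pos: [0.4669, 0.2671, 0.0533]
tool_rot: [0.0, 0.699, 0.715, 0.0]
contact_force: [0.4, -0.5, 3.8]
gripper_width: 0.001
grasp_force: 2.3
```

Request:
shift_gripper:
  ticks:
    - [0, 0, 0, 0.0015, 0, 0, 0]
    - [0, 0, 0, 0, 0, 0, 0]

```text
time: 15.22
tool_pos: [0.467, 0.2671, 0.0529]
tool_rot: [0.0, 0.699, 0.715, -0.0]
contact_force: [-3.7, -2.3, 12.4]
gripper_width: -0.001
grasp_force: 5.9
```

Request:
shift_gripper:
  ticks:
    - [0, 0, 0, 0, 0, 0, 0]

```text
time: 15.35
tool_pos: [0.467, 0.2671, 0.0529]
tool_rot: [0.0, 0.699, 0.715, 0.0]
contact_force: [-4.8, -0.9, 10.9]
gripper_width: 0.0
grasp_force: 5.8
```

The round key bottomed at 11 N. Now up and over to the square key.

Request:
shift_gripper:
  ticks:
    - [0, 0, 0, -0.01, 0, 0, 0]
    - [0, 0, 0, -0.02, 0, 0, 0]
    - [0, -0.022, 0.023, 0, 0, 0, 0]
    - [0, -0.022, 0.023, 0, 0, 0, 0]
    - [0, 0, 0, 0, 0, 0, 0]

```text
time: 15.98
tool_pos: [0.5144, 0.2229, 0.081]
tool_rot: [-0.0, 0.7, 0.714, -0.0]
contact_force: [-0.9, 0.7, 0.9]
gripper_width: 0.0
grasp_force: 0.0
```

```bash
python3 to.py 0.5152 0.2207 0.06 91.26
```

```text
t 15.975 pos [0.5144 0.2229 0.081 ] F [-0.9  0.7  0.9] w 0.0 g 0.0
d tool [-0.0022  0.0007  0.021 ] rot [-0.0002  0.0002 -0.0014] d in goal axes [-0.0022  0.0007  0.021 ]
```

Request:
shift_gripper:
  ticks:
    - [0, -0.002, 0.001, 0.01, 0, 0, 0]
    - [0, 0, 0, 0.008, 0, 0, 0]
    - [0, 0, 0, 0.006, 0, 0, 0]
    - [0, 0, 0, 0.003, 0, 0, 0]
    - [0, 0, 0, 0, 0, 0, 0]

```text
time: 16.6
tool_pos: [0.5143, 0.2224, 0.0544]
tool_rot: [-0.0, 0.699, 0.715, -0.0]
contact_force: [-3.3, 0.2, 4.5]
gripper_width: 0.002
grasp_force: 2.0
```

Request:
shift_gripper:
  ticks:
    - [0, 0, 0, 0.002, 0, 0, 0]
    - [0, 0, 0, 0, 0, 0, 0]

```text
time: 16.85
tool_pos: [0.515, 0.2224, 0.0531]
tool_rot: [0.0, 0.699, 0.715, 0.001]
contact_force: [-3.2, 1.0, 5.4]
gripper_width: -0.002
grasp_force: 2.9
```

Request:
shift_gripper:
  ticks:
    - [0, 0, 0, 0.0015, 0, 0, 0]
    - [0, 0, 0, 0, 0, 0, 0]
    - [0, 0, 0, 0, 0, 0, 0]

```text
time: 17.23
tool_pos: [0.5151, 0.2224, 0.0529]
tool_rot: [-0.0, 0.699, 0.715, 0.0]
contact_force: [-7.5, -1.4, 11.7]
gripper_width: 0.001
grasp_force: 6.5
```

Request:
shift_gripper:
  ticks:
    - [0, 0, 0, -0.01, 0, 0, 0]
    - [0, 0, 0, -0.02, 0, 0, 0]
    - [0, 0.024, 0, 0, 0, 0, 0]
    - [0, 0.022, 0, 0, 0, 0, 0]
    - [0, 0, 0, 0, 0, 0, 0]

```text
time: 17.85
tool_pos: [0.5135, 0.2694, 0.081]
tool_rot: [0.0, 0.698, 0.716, 0.0]
contact_force: [0.1, -0.3, 0.4]
gripper_width: -0.002
grasp_force: 0.0
```

```bash
python3 to.py 0.5140 0.2670 0.06 91.26
```

```text
t 17.85 pos [0.5135 0.2694 0.081 ] F [ 0.1 -0.3  0.4] w -0.002 g 0.0
d tool [-0.0024  0.0004  0.021 ] rot [0.0003 0.     0.0031] d in goal axes [-0.0024  0.0004  0.021 ]
```

The square key bottomed the same way. Triangle next.

Request:
shift_gripper:
  ticks:
    - [0, -0.002, 0, 0.01, 0, 0, 0]
    - [0, 0, 0, 0.008, 0, 0, 0]
    - [0, 0, 0, 0.006, 0, 0, 0]
    - [0, 0, 0, 0.003, 0, 0, 0]
    - [0, 0, 0, 0, 0, 0, 0]

```text
time: 18.48
tool_pos: [0.5136, 0.2657, 0.0539]
tool_rot: [-0.0, 0.699, 0.715, -0.0]
contact_force: [-2.4, -1.3, 4.4]
gripper_width: 0.003
grasp_force: 2.1
```

Request:
shift_gripper:
  ticks:
    - [0, 0, 0, 0.002, 0, 0, 0]
    - [0, 0, 0, 0, 0, 0, 0]

```text
time: 18.73
tool_pos: [0.5141, 0.2661, 0.053]
tool_rot: [0.0, 0.699, 0.715, 0.0]
contact_force: [-4.5, -3.6, 7.6]
gripper_width: -0.003
grasp_force: 3.9
```

Request:
shift_gripper:
  ticks:
    - [0, 0, 0, 0.001, 0, 0, 0]
    - [0, 0, 0, 0, 0, 0, 0]
    - [0, 0, 0, 0, 0, 0, 0]

```text
time: 19.1
tool_pos: [0.5142, 0.2661, 0.0529]
tool_rot: [0.0, 0.699, 0.715, 0.0]
contact_force: [-6.6, -3.6, 12.9]
gripper_width: 0.003
grasp_force: 6.3
```

Request:
shift_gripper:
  ticks:
    - [0, 0, 0, -0.01, 0, 0, 0]
    - [0, 0, 0, -0.03, 0, 0, 0]
    - [0, 0, 0, -0.05, 0, 0, 0]
    - [0, -0.05, 0, -0.02, 0, 0, 0]
    - [0, -0.06, 0, 0, 0, 0, 0]

```text
time: 19.73
tool_pos: [0.5181, 0.1561, 0.1639]
tool_rot: [0.002, 0.698, 0.716, 0.003]
contact_force: [0.1, -0.5, -0.8]
gripper_width: 0.001
grasp_force: 0.0
```

Request:
shift_gripper:
  ticks:
    - [0, -0.06, 0, 0, 0, 0, 0]
    - [0, -0.06, 0, 0, 0, 0, 0]
    - [0, -0.06, 0, 0, 0, 0, 0]
    - [0, 0, 0, 0, 0, 0, 0]
    - [0, 0, 0, 0, 0, 0, 0]

```text
time: 20.35
tool_pos: [0.5204, -0.0236, 0.1606]
tool_rot: [-0.0, 0.699, 0.715, 0.0]
contact_force: [-0.9, 0.7, -0.2]
gripper_width: -0.001
grasp_force: 0.0
```

Run:
```python
from h import *
a=manip.grab_frame("top");b=manip.grab_frame("scene")
cv2.imwrite("pics/e.png",np.hstack([crop("",a,90,140,160,112,2.5),crop("",b,175,80,160,112,2.5)]))
print(manip.state()["contact_force"])
```

```text
[ 0.39316637  0.29900354 -0.13534185]
```

View pics/e.png

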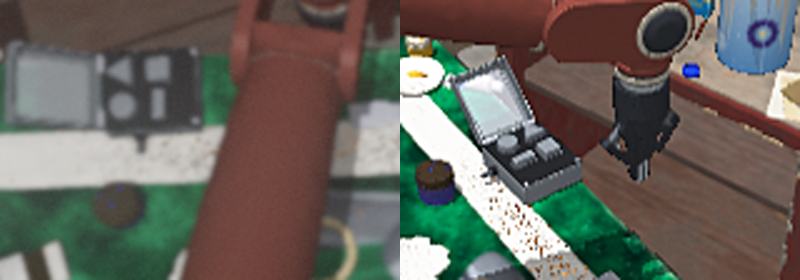

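The cover is open, all the keys are up, and the arm is clear of everything, so I'm handing the job in.

```bash
python3 -c "
from plant import manip
print(manip.job_done())"
```

```text
the job is handed in; nothing more can be done
None
```

I handed the job in at about 20 s of the 51 s limit: cover levered fully open with the knife, round, square and triangular keys pressed fully down in that order and let up, bar key not pressed, and the knife lying flat on the table off the box; the hand-in returned no verdict.

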